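# Reset the tripped sample mill, refit its bayonet lid and jog it

## Task

The small bench mill has tripped out. Push the red reset plunger on its front deck all the way down to its stop and let it come back up; then take the mill's lid by its black bar, drop it into the collar with its two lugs through the two notches until its rim sits flush, and turn it clockwise (seen from above) about half way to the lock, so that its white pointers stand in the amber arcs and the spring-loaded jog switch is held - never so far that it clicks into the lock. Finish still gripping the lid and holding it there against the return spring, with the bottle beside the timer, the petri dish and the weighing boat left undisturbed.

Things in the scene. Friction and masses are not known exactly. Their poses are not given: they have to be found in the camera images.
- mill: Fixed bench mill: light grey housing 181 x 116 mm, 54 mm high, with a round tower 104 mm across ending in a grey metal collar 125 mm above the table. Origin: on the table under the tower's axis; z up; x from the low front deck (which ends 115 mm before the axis) to the back (66 mm behind it). The collar's two entry notches lie along the mill's +y and -y.
- mill_mouth (a point): Centre of the collar's mouth, on its flat top; axes as the mill's. Bore 63.6 mm across; two notches 16 mm wide, out to 80 mm across, pass the lid's lugs through an 8 mm thick ledge; in the groove below they turn clockwise. Chamber 40 mm deep. White tick on the collar's top at each notch, red block 1.20 rad clockwise of it: the lock.
- amber_arc (a point): Middle of one of the two amber arcs on the collar's top (the other is half a turn round), 48 mm from the axis, 0.60 rad clockwise of a notch; each arc spans 0.40 to 0.80 rad clockwise of its notch. With the lid's white pointers inside the arcs the jog switch is held.
- reset_top (a point): Centre of the top of the red reset plunger, a mushroom head 31 mm across on the front deck, 88 mm in front of the collar's axis; its top is 84.6 mm above the table when up. The point moves with the plunger, which moves straight down.
- reset_plunger (a joint): How far the reset plunger is pressed, m: 0 up, 0.008 at its stop. Spring: 2.4 N to start it, 7.2 N at the stop; it comes back up when let go.
- lid: The loose mill lid, about 0.16 kg, 68 mm high, standing on its nose. Origin: centre of the nose's underside, z up. Nose 44 mm across at the bottom, tapering to 60 mm at 9 mm up; two lugs along its +y and -y, 10 mm wide, 8 to 14 mm up, 78 mm across over their ribs; blue flange 87 mm across, 24 to 33 mm up; black bar grip along its y. Half a turn makes no difference.
- lid_grip (a point): On the lid's axis in the black bar grip, 50 mm above the lid's origin; axes as the lid's. The bar is 18 mm wide (in x), 56 mm long (in y), from 33 to 68 mm above the lid's origin; white pointers on the rim at both ends of the bar, over the lugs.
- lid_rim (a point): On the lid's axis at the underside of the flange, 24 mm above the lid's origin. Fully in, the flange rests on the collar and this point meets point mill_mouth. The lid goes in when its y axis lies along the mill's y axis, either way round (within about 0.1 rad), and its centre within about 1.5 mm of the axis. Once turned it can no longer lift out.
- jog_ring (a joint): Jog switch ring in the collar, rad: 0 at rest, grows as the lid's lugs push it clockwise, after about 0.08 rad of free play (lid turn from the notch = value + 0.08). Spring: 0.07 N m at 0, 0.14 N m at 0.53; it turns a released lid back. Switch held at 0.33 to 0.73. From about 0.85 two sprung pins resist (0.2 to 0.3 N m more), click over at 1.0 and lock at 1.12.
- bottle_a: Bystander: clear bottle with yellowish contents and a black cap, 62 mm across, 158 mm high, loose, behind the lid, beside the timer. Origin at the centre of its underside.
- petri_a: Bystander: petri dish, 95 mm across, 16 mm high, loose, left in front of the mill. Origin at the centre of its underside.
- weigh_boat_b: Bystander: white hexagonal weighing boat, 77 x 96 mm, 20 mm high, loose, right in front of the mill. Origin at the centre of its underside.

How it is judged:
On the way, in this order (a step that is already met when the one before it is completed fails the run):
1. the reset plunger is pressed to its stop (at least 7 of its 8 mm) (value of joint reset_plunger above 0.007 m), for 0.1 s.
2. the lid sits flush in the collar, lugs through the notches (origin within 4 mm of the mouth's axis and at least 21.5 mm below the collar's top; flush is 24), with the plunger back up (horizontal distance between lid and mill_mouth below 0.004 m and z of lid in the frame of mill_mouth below -0.0215 m and angle between lid's own z axis and vertical below 0.08 rad and value of joint reset_plunger below 0.002 m), for 0.1 s.
At the end, for the whole second after the job is handed in: The lid is in the collar (within 4 mm of its axis, upright within 0.08 rad, flange no more than 3.5 mm above the collar), held by the fingers (over 8 N) with its lugs pressing the jog ring at 0.33 to 0.73 rad, at rest; the reset plunger is back up (less than 2 mm down) (value of joint jog_ring between 0.33 and 0.73 rad and velocity of joint jog_ring between -0.1 and 0.1 rad/s and contact force between the fingers and lid above 8 N and horizontal distance between lid and mill_mouth below 0.004 m and z of lid in the frame of mill_mouth between -0.027 and -0.0205 m and angle between lid's own z axis and vertical below 0.08 rad and value of joint reset_plunger below 0.002 m); the arm keeps its last pose, push and grip.
It fails at once if the lid is turned on to the lock click (jog ring past 0.98 rad) (value of joint jog_ring above 0.98 rad).
It fails at once if the bottle, the petri dish or the weighing boat is moved more than 20 mm (distance of any of bottle_a, petri_a, weigh_boat_b from where it was at the start of the episode above 0.02 m).
It also fails if it takes over 64 s, if anything falls off the work surface, if the arm or the gripper's body presses on something with over 40 N, if the wrist force passes 120 N, or if a joint passes its speed limit or range.

## Robot

A 6-joint arm with a two-finger parallel gripper is mounted at the origin on a cart in front of the work surface, level with it; the furniture and walls round the work are solid. World frame = base frame: x ahead of the robot, y to its left, z up, the work surface at z = 0. Lengths are in m, angles in rad, forces in N, time in s.
With the tool pointing down it reaches from about 0.425 to 0.95 m from the base axis. Payload 3.5 kg.
Tool frame: the origin (TCP) lies between the finger pads; the fingertips stand 22 mm ahead of it and the grasp point (between the pads) lies 3 mm ahead of it (ctrl.nose_length is the z of the fingertips in the tool frame, in m); z points along the fingers, y is the line along which they close (so a half turn about z gives the same grasp; the last joint's range is limited). The gripper opens to 85 mm and grips with 20 to 120 N. Pads are 22 mm wide; open, the fingers measure 114 mm over their backs; the gripper's body (76 mm by 85 mm) begins 54 mm behind the grasp point. The pads swing forward as they close: fully open they stand 13 mm farther back than shut.
Start: joints at [-1.479, 0.286, 1.577, -0, 1.279, -0.15], TCP at [0.162, -0.655, 0.253] pointing down, gripper open.
Joint ranges: [-2.77, 2.77], [-0.9, 2.22], [0.21, 2.48], [-1.53, 4.67], [0.24, 2.81], [-2.84, 2.84]. Speed limits (rad/s): [2.79, 2.79, 3.14, 3.14, 3.14, 3.14].

## Interface

Orientations are given as a unit quaternion [x, y, z, w].
In Python, from plant import ctrl gives the robot as it stands. The module is installed in compiled form; this text tells all that it offers.
- The arm moves only by the tool send_rows, never from a script. Its argument "rows" is text: rows parted by semicolons, each of 7 numbers parted by spaces: the turn, a rotation vector about the tool's x, y, z in a scale on which 1.0 is 90 degrees, then the shift along the tool's x, y, z in normalised numbers (1 is 0.75 m), then the opening, from -1 (shut) to 1 (fully open). A call has 1 to 8 rows; each row is the pose to reach, as a shift and turn from the pose commanded when the call began, along the tool's axes at that moment; what a row does not reach only later rows make up. A row lasts 1/8 s, in which the tool goes at most 62.5 mm and 10.7 degrees, less where a joint would pass 70% of its speed; a pose out of reach is approached as far as the arm can. A call with a gripper value outside its range is refused whole. The fingers move at their own pace and stop on an object; "grip_force" is the grip in N (left out, the last holds). Time passes only in rows, so rows that repeat a pose let the fingers close. It gives the time, the measured TCP pose, the force, the opening and the grip force at its end, in the units of the state.
- ctrl.get_state(): the state, without advancing time (a new reading comes with each control period).
- ctrl.read_camera(name): name is "scene" or "top" or "wrist"; returns a dict with "color" (384x512x3 uint8, red, green, blue), "fx", "fy", "cx", "cy" (pixels), "extrinsics" (4x4, takes a point from world to camera coordinates). Camera axes: x right, y down, z forward; pixel columns grow to the right and rows downward; lengths in m; the calibration is good to about 2 mm. A picture is of the moment at which its call begins. There is no depth.
- ctrl.sign_off(): hands the job in; it is judged then, once.
Trained networks look in a picture, given as the dict that the camera call returned (one of the last four; its "shot" number tells which), for a name from the list of things; names that differ only in an ending like _2 or _b are one class to them, and where a whole thing is asked for, a point or a joint stands for the part that bears it (a point fixed in the world has none). Each returns a list of dicts, best first, with "p" (0 to 1); they miss things now and then, are a little off and sometimes report something else, mostly with a low value. They report only what shows in the picture. A call takes as long as a camera call.
- ctrl.look_for(picture, target): "position" ([x, y, z] in m, in the coordinates of the camera as it stood for that picture, good to about 4 mm: the middle of the surface that is visible of it).
The state is a dict: "time": time; "qpos": joint angles; "dq": joint speeds; "joint_efforts": joint torques, N m; "eef_pos": TCP position; "tcp_rot": TCP orientation; "contact_force": force on the tool from outside, world axes, zero at the start; "wrist_torque": the same for the moment, N m; "opening": opening from 0.0 (shut) to 1.0 (fully open); "finger_force": force on a finger pad.
Only numpy, scipy, OpenCV 4.12 (cv2) and the standard library are available. Lean on these libraries where they do the work, as an engineer would, in place of code of your own. Each camera call takes 0.05 s, during which the arm holds its last target. There are 200 camera calls.

## Working session

There is one attempt and no reset: what is moved stays moved. The work goes in short steps, Python scripts to look and compute and a tool call to move; the robot and the scene stay as the last step left them, time stands still between calls to the robot, and variables do not carry over. Pictures are saved under pics/ and viewed, at most 10 in all, crops included, and the job is handed in when it is done.

Besides the shell and the picture viewer there is one more tool, called after "Request:" as name(argument=value, ...) on one line, values as JSON. send_rows: Moves the arm, as the interface text tells. Its arguments: {"type":"object","properties":{"rows":{"type":"string"},"grip_force":{"type":"number"}},"required":["rows"]}

```bash
mkdir -p pics; cat > h.py <<'E'
import numpy as np, cv2
from scipy.spatial.transform import Rotation as R
from plant import ctrl
def shot(n,save=None):
    p=ctrl.read_camera(n)
    if save: cv2.imwrite('pics/'+save,p['color'][:,:,::-1])
    return p
def w(p,c):  # camera->world
    return (np.linalg.inv(p['extrinsics'])@np.append(c,1))[:3]
def pix(p,X):
    c=(p['extrinsics']@np.append(X,1))[:3]; return np.array([p['fx']*c[0]/c[2]+p['cx'],p['fy']*c[1]/c[2]+p['cy']])
def ray(p,uv,z): # pixel -> world at height z
    E=p['extrinsics'];d=E[:3,:3].T@np.array([(uv[0]-p['cx'])/p['fx'],(uv[1]-p['cy'])/p['fy'],1]);o=-E[:3,:3].T@E[:3,3]
    return o+d*(z-o[2])/d[2]
def find(p,t,k=2):
    for r in ctrl.look_for(p,t)[:k]:
        X=w(p,r['position']); print(t,round(r['p'],2),X.round(4),pix(p,X).round(0))
def tool():
    s=ctrl.get_state(); return np.array(s['eef_pos']),R.from_quat(s['tcp_rot'])
def go(X,Rw=None): # mm/deg in tool axes to world TCP X
    p,r=tool(); print('shift mm',(r.inv().apply(np.array(X)-p)*1e3).round(1), 'turn', (np.degrees((r.inv()*Rw).as_rotvec()).round(1) if Rw is not None else ''))
E
python3 - <<'E'
from h import *
a=shot('scene','s.png');b=shot('top','t.png')
for p in(a,b):
    for t in['mill','mill_mouth','amber_arc','reset_top','lid','lid_grip','lid_rim','bottle_a','petri_a','weigh_boat_b']: find(p,t)
    print()
cv2.imwrite('pics/st.png',np.hstack([cv2.resize(x['color'],None,fx=.78,fy=.78,interpolation=cv2.INTER_AREA)[:,:,::-1] for x in(a,b)]))
print(tool()[0],tool()[1].as_matrix().round(3))
E
```

```text
mill 0.62 [0.5125 0.064  0.0674] [222. 231.]
amber_arc 0.86 [0.5153 0.0667 0.066 ] [220. 231.]
reset_top 0.68 [ 0.5294 -0.3148  0.0393] [318. 165.]
reset_top 0.53 [0.4709 0.0655 0.0838] [232. 237.]
lid 0.71 [ 0.5261 -0.3114  0.0352] [318. 167.]
lid_grip 0.79 [ 0.5294 -0.3102  0.034 ] [317. 167.]
lid_grip 0.72 [0.5141 0.0683 0.0656] [220. 232.]
lid_rim 0.84 [ 0.5327 -0.3163  0.0368] [317. 165.]
petri_a 0.68 [0.3817 0.159  0.0172] [228. 298.]
weigh_boat_b 0.64 [ 0.396  -0.1172  0.0095] [304. 234.]
weigh_boat_b 0.2 [0.5131 0.0647 0.0722] [221. 230.]

mill 0.88 [0.5315 0.0368 0.0826] [217. 202.]
mill_mouth 0.89 [0.5252 0.0393 0.0836] [216. 204.]
amber_arc 0.7 [ 0.3808 -0.1158  0.0117] [274. 260.]
amber_arc 0.64 [0.529  0.039  0.0868] [216. 202.]
reset_top 0.43 [ 0.7016 -0.2983  0.1147] [347. 136.]
lid 0.94 [ 0.5341 -0.3249  0.0332] [352. 204.]
lid_grip 0.68 [ 0.5365 -0.3257  0.0291] [351. 203.]
lid_rim 0.7 [ 0.5289 -0.3242  0.0346] [351. 206.]
bottle_a 0.81 [ 0.7004 -0.2997  0.1121] [348. 136.]
bottle_a 0.62 [ 0.5369 -0.3243  0.0282] [351. 203.]
petri_a 0.62 [0.3836 0.1511 0.017 ] [176. 258.]
weigh_boat_b 0.56 [ 0.3805 -0.1138  0.0119] [273. 260.]

[ 0.16162635 -0.65534536  0.25332019] [[ 0.971  0.239 -0.   ]
 [ 0.239 -0.971  0.   ]
 [-0.    -0.    -1.   ]]
```

View pics/t.png

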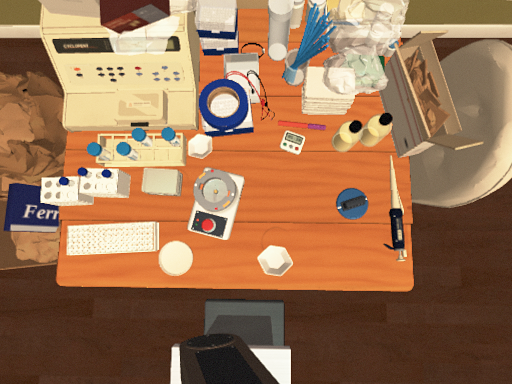

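View pics/s.png

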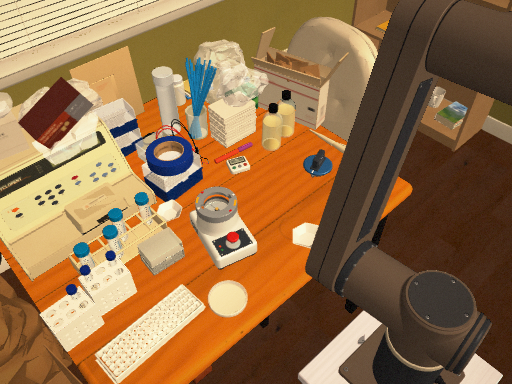

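The top view shows the collar at about (216,188), the red plunger at (208,225), the lid at (352,204), the petri dish at (176,258) and the boat at (274,261). In the scene view the plunger is at (232,239), the collar at (217,205) and the lid at (317,163). The networks mix up some names, so I'll triangulate from the pixels.

```bash
cat >> h.py <<'E'
def tri(obs): # [(pic,uv),...] least squares ray intersection
    A=np.zeros((3,3));b=np.zeros(3)
    for p,uv in obs:
        o=ray(p,uv,5.);d=ray(p,uv,0)-o;d/=np.linalg.norm(d);M=np.eye(3)-np.outer(d,d);A+=M;b+=M@o
    return np.linalg.solve(A,b)
E
python3 - <<'E'
from h import *
a=shot('scene');b=shot('top')
print('plunger',tri([(a,(232,239)),(b,(208,225))]))
print('collar',tri([(a,(217,201)),(b,(216,189))]), ray(b,(216,189),.125))
print('lid',tri([(a,(318,160)),(b,(352,203))]),ray(b,(352,204),.05))
print('plg',ray(b,(208,225),.085))
c=b['color'].astype(int)
m=(c[:,:,0]>190)&(c[:,:,1]<60)&(c[:,:,2]<60);m[:210]=0;ys,xs=np.nonzero(m);print(xs.mean(),ys.mean(),len(xs))
m=(c.sum(2)<130);m=m.astype(np.uint8);m[:190]=0;m[218:]=0;m[:,:335]=0;m[:,370:]=0;print(cv2.minAreaRect(cv2.findNonZero(m)))
p=shot('wrist')
E=p['extrinsics'];s=ctrl.get_state();pos,r=tool()
C=np.linalg.inv(E);print('cam in tool',r.inv().apply(C[:3,3]-pos),(r.as_matrix().T@C[:3,:3]).round(3),p['fx'])
E
```

```text
plunger [0.4728948  0.06104451 0.06967099]
collar [0.55975676 0.03510818 0.12004621] [0.55803501 0.03356265 0.125     ]
lid [ 0.53536226 -0.32125005  0.05197287] [ 0.53269619 -0.32186885  0.05      ]
plg [0.47030361 0.05691107 0.085     ]
205.82142857142858 223.39285714285714 28
((351.26922607421875, 200.15380859375), (5.54700231552124, 19.691856384277344), 56.3099365234375)
cam in tool [ 0.07567336 -0.00043199 -0.12036701] [[-0.001 -0.955 -0.295]
 [ 1.    -0.001 -0.   ]
 [-0.    -0.295  0.955]] 328.60336972090636
```

Units first: shifts go in shares of 0.75 m and turns go in shares of 90 degrees. So 441 mm is 0.588, 385 mm is 0.5133, -80 degrees is -0.8889.

Request:
send_rows(rows="0 0 -0.1111 0.0733 -0.04 0.0093 1; 0 0 -0.2222 0.1467 -0.0787 0.0187 1; 0 0 -0.3333 0.22 -0.1173 0.028 1; 0 0 -0.4444 0.2933 -0.156 0.0373 1; 0 0 -0.5556 0.3667 -0.196 0.0467 1; 0 0 -0.6667 0.44 -0.2347 0.056 1; 0 0 -0.7778 0.5133 -0.2733 0.0653 1; 0 0 -0.8889 0.588 -0.312 0.0707 1")

```text
time: 2.25
eef_pos: [0.5335, -0.3224, 0.2003]
tcp_rot: [0.681, 0.732, -0.0, 0.0]
contact_force: [-0.1, -0.8, 0.8]
opening: 1.001
finger_force: 0.0
```

Scaled: -10 degrees is -0.1111.

Request:
send_rows(rows="0 0 -0.1111 0 0 0 1; 0 0 -0.1111 0 0 0 1;0 0 -0.1111 0 0 0 1")

```text
time: 2.62
eef_pos: [0.5319, -0.3245, 0.2006]
tcp_rot: [0.618, 0.786, -0.0, 0.0]
contact_force: [-0.2, -0.2, 0.1]
opening: 1.002
finger_force: 0.0
```

```bash
python3 - <<'E'
from h import *
p=shot('wrist','w1.png')
print(tool()[0],tool()[1].as_matrix().round(3))
for t in['lid','lid_grip','lid_rim']: find(p,t)
E
```

```text
[ 0.53172821 -0.32465438  0.20059363] [[-0.236  0.972  0.   ]
 [ 0.972  0.236 -0.   ]
 [-0.     0.    -1.   ]]
lid 0.63 [ 0.5334 -0.3227  0.0337] [258. 176.]
lid_grip 0.75 [ 0.5355 -0.3181  0.0303] [262. 171.]
lid_rim 0.9 [ 0.5355 -0.3192  0.0315] [262. 172.]
```

View pics/w1.png

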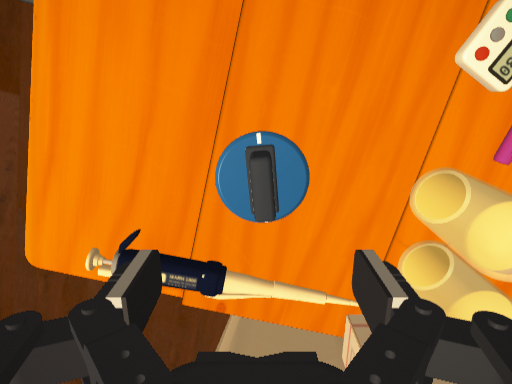

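The lid is at about (262,176), with white pointers at (258,140) and (266,220). The bar runs nearly along the tool's x, and both bottles are well to the right. I'll measure the lid now and move on to the mill.

```bash
cat >> h.py <<'E'
def lidmeas(p,box=(200,120,330,235),zf=.033):
    h=cv2.cvtColor(p['color'],cv2.COLOR_RGB2HSV);m=cv2.inRange(h,(95,120,60),(115,255,255))
    k=np.zeros_like(m);x0,y0,x1,y1=box;k[y0:y1,x0:x1]=m[y0:y1,x0:x1]
    c=max(cv2.findContours(k,cv2.RETR_EXTERNAL,cv2.CHAIN_APPROX_NONE)[0],key=cv2.contourArea)
    c=cv2.convexHull(c)[:,0,:]
    W=np.array([ray(p,u,zf)[:2] for u in c])
    (cx,cy),rad=cv2.minEnclosingCircle((W*1e3).astype(np.float32))
    return np.array([cx,cy])/1e3,rad
E
python3 - <<'E'
from h import *
p=shot('wrist')
print(lidmeas(p))
g=p['color'];sub=g[115:240,205:320].astype(int)
m=(sub.min(2)>170);n,l,st,ce=cv2.connectedComponentsWithStats(m.astype(np.uint8))
pts=[]
for i in range(1,n): print(st[i,4],ce[i]+[205,115],ray(p,ce[i]+[205,115],.033))
dk=(sub.max(2)<60).astype(np.uint8);n,l,st,ce=cv2.connectedComponentsWithStats(dk)
i=1+st[1:,4].argmax();q=cv2.boxPoints(cv2.minAreaRect(cv2.findNonZero((l==i).astype(np.uint8))))+[205,115]
print(q,[ray(p,u,.068)[:2].round(4) for u in q])
E
```

```text
(array([ 0.53702106, -0.32452499]), 42.296730041503906)
46 [258.69565217 138.08695652] [ 0.52544685 -0.29004065  0.033     ]
[[249.01522827 146.2131958 ]
 [273.74619293 144.44670105]
 [279.04061127 218.56852722]
 [254.30964661 220.33502197]] [array([ 0.5182, -0.2931]), array([ 0.5365, -0.2873]), array([ 0.5562, -0.3458]), array([ 0.5367, -0.3522])]
```

Scaled: 355 mm is 0.4733, 305 mm is 0.4067, 28 degrees is 0.3111.

Request:
send_rows(rows="0 0 0.0444 0.04 0.0093 -0.04 -1; 0 0 0.0889 0.1133 0.024 -0.08 -1; 0 0 0.1333 0.1867 0.0427 -0.1067 -1; 0 0 0.1778 0.26 0.0613 -0.1067 -1; 0 0 0.2222 0.3333 0.08 -0.1067 -1; 0 0 0.2667 0.4067 0.096 -0.1067 -1; 0 0 0.3111 0.4733 0.112 -0.1067 -1; 0 0 0.3111 0.4733 0.112 -0.1067 -1")

```text
time: 3.88
eef_pos: [0.5283, 0.0435, 0.2807]
tcp_rot: [0.788, 0.616, 0.0, -0.0]
contact_force: [-1.5, -0.1, 0.7]
opening: 0.002
finger_force: 0.0
```

Request:
send_rows(rows="0 0 0 0 0 0 -1; 0 0 0 0 0 0 -1")

```text
time: 4.12
eef_pos: [0.5289, 0.0395, 0.2804]
tcp_rot: [0.789, 0.614, -0.0, 0.0]
contact_force: [-0.1, 0.0, 0.1]
opening: 0.0
finger_force: 0.0
```

```bash
python3 - <<'E'
from h import *
p=shot('wrist','w2.png')
print(tool()[0],tool()[1].as_matrix().round(3))
for t in['mill','mill_mouth','reset_top','amber_arc']: find(p,t)
E
```

```text
[0.52889754 0.03947117 0.28042897] [[ 0.246  0.969 -0.   ]
 [ 0.969 -0.246 -0.   ]
 [-0.    -0.    -1.   ]]
mill 0.93 [0.5402 0.056  0.0811] [264. 150.]
mill_mouth 0.96 [0.5368 0.0571 0.0847] [260. 151.]
mill_mouth 0.21 [0.3851 0.1584 0.0194] [104.  86.]
reset_top 0.66 [0.4709 0.0622 0.0818] [194. 162.]
amber_arc 0.96 [0.542  0.0521 0.0876] [266. 155.]
```

View pics/w2.png

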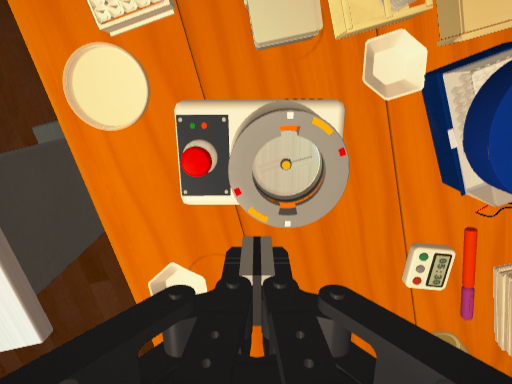

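The collar is centred at about (288,166), with white ticks at (290,115) and (288,223) and amber arcs at (322,127) and (257,215). The red lock blocks are at (342,152) and (238,191), and the red plunger is at (198,160).

```bash
cat >> h.py <<'E'
def blobs(p,lo,hi,box,amin=12,amax=5000):
    h=cv2.cvtColor(p['color'],cv2.COLOR_RGB2HSV);x0,y0,x1,y1=box
    m=cv2.inRange(h[y0:y1,x0:x1],lo,hi)
    n,l,st,ce=cv2.connectedComponentsWithStats(m)
    return [(int(st[i,4]),ce[i]+[x0,y0]) for i in range(1,n) if amin<=st[i,4]<=amax]
E
cat > mill.py <<'E'
from h import *
import sys
x0,y0,x1,y1=map(int,sys.argv[1:5])
p=shot('wrist')
for nm,lo,hi,z in(('white',(0,0,225),(180,25,255),.125),('red',(0,200,150),(3,255,255),.0846),('amber',(18,180,180),(28,255,255),.125)):
    for a,c in blobs(p,lo,hi,(x0,y0,x1,y1)): print(nm,a,c.round(1),ray(p,c,z).round(4),ray(p,c,.125).round(4)[:2])
np.save('E%s.npy'%sys.argv[5],[p['extrinsics']])
E
python3 mill.py 175 95 352 232 1
```

```text
red 709 [195.6 162.1] [0.4729 0.0624 0.0846] [0.4824 0.0689]
red 42 [342.1 152.2] [0.6137 0.0365 0.0846] [0.6052 0.0464]
red 32 [237.5 191.8] [0.5046 0.0227 0.0846] [0.5101 0.0344]
amber 141 [322.4 125.9] [0.5932 0.0721 0.125 ] [0.5932 0.0721]
amber 57 [286.  165.4] [0.5566 0.047  0.125 ] [0.5566 0.047 ]
amber 111 [257.7 215.2] [0.5219 0.0086 0.125 ] [0.5219 0.0086]
```

Scaled: 105 mm is 0.14, 90 mm is 0.12, -80 degrees is -0.8889.

Request:
send_rows(rows="0 0 -0.1111 0.0013 -0.0133 0 -1; 0 0 -0.2222 0.0027 -0.0267 0 -1; 0 0 -0.3333 0.004 -0.04 0.0133 -1; 0 0 -0.4444 0.0053 -0.0533 0.04 -1; 0 0 -0.5556 0.0067 -0.0667 0.0667 -1; 0 0 -0.6667 0.008 -0.0809 0.0933 -1; 0 0 -0.7778 0.0104 -0.0809 0.12 -1; 0 0 -0.8889 0.0104 -0.0809 0.14 -1")

```text
time: 5.42
eef_pos: [0.4714, 0.0632, 0.1746]
tcp_rot: [0.206, 0.978, -0.0, -0.0]
contact_force: [-0.4, 0.3, 0.3]
opening: -0.005
finger_force: 0.0
```

Scaled: -10 degrees is -0.1111.

Request:
send_rows(rows="0 0 -0.1111 0 0 0 -1; 0 0 -0.1111 0 0 0 -1; 0 0 -0.1111 0 0 0 -1; 0 0 -0.1111 0 0 0 -1")

```text
time: 5.92
eef_pos: [0.472, 0.0632, 0.1758]
tcp_rot: [0.124, 0.992, 0.0, 0.0]
contact_force: [-0.3, -0.8, -0.2]
opening: -0.003
finger_force: 0.0
```

```bash
python3 - <<'E'
from h import *
p=shot('wrist','w3.png')
print(tool()[0],tool()[1].as_matrix().round(3))
for a,c in blobs(p,(0,200,150),(3,255,255),(0,0,512,384)): print(a,c.round(1),ray(p,c,.0846).round(4),ray(p,c,.125).round(4))
for a,c in blobs(p,(18,180,180),(28,255,255),(0,0,512,384)): print('amb',a,c.round(1),ray(p,c,.125).round(4))
q=dict(p);E0=np.load('E1.npy')[0];q['extrinsics']=E0
print([pix(p,X).round(0) for X in [(.472,.062,.0846),(.5576,.0404,.125),(.5932,.0721,.125)]])
go((.472,.062,.125))
for uv1,uv2 in []: pass
E
```

```text
[0.47198395 0.06318815 0.17576753] [[-0.969  0.245  0.001]
 [ 0.245  0.969 -0.   ]
 [-0.001  0.    -1.   ]]
1417 [253.3 202.7] [0.47   0.0618 0.0846] [0.4563 0.0657 0.125 ]
amb 32 [255.8 327.8] [0.5372 0.0464 0.125 ]
[array([254., 205.]), array([255., 355.]), array([314., 387.])]
shift mm [-0.3 -1.2 50.8] turn
```

View pics/w3.png

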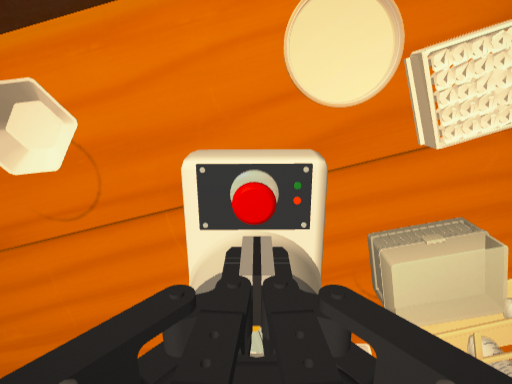

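The plunger shows at (254,203), right where expected, with the petri dish and boat clear of the arm. Heights from the two views agree, so I'll press down.

Scaled: 77 mm is 0.1027, 75 mm is 0.1.

Request:
send_rows(rows="0 0 0 -0.0007 -0.0013 0.0333 -1; 0 0 0 -0.0007 -0.0013 0.0667 -1; 0 0 0 -0.0007 -0.0013 0.0853 -1; 0 0 0 -0.0007 -0.0013 0.0907 -1; 0 0 0 -0.0007 -0.0013 0.096 -1; 0 0 0 -0.0007 -0.0013 0.1 -1; 0 0 0 -0.0007 -0.0013 0.1027 -1; 0 0 0 -0.0007 -0.0013 0.1027 -1")

```text
time: 6.98
eef_pos: [0.4724, 0.0621, 0.0995]
tcp_rot: [0.123, 0.992, -0.0, 0.0]
contact_force: [-3.6, 1.3, 7.1]
opening: -0.002
finger_force: 3.1
```

Request:
send_rows(rows="0 0 0 0 0 0.002 -1; 0 0 0 0 0 0.004 -1; 0 0 0 0 0 0.004 -1; 0 0 0 0 0 0.004 -1")

```text
time: 7.48
eef_pos: [0.4726, 0.0621, 0.0983]
tcp_rot: [0.123, 0.992, -0.0, -0.0]
contact_force: [-7.9, 0.0, 16.4]
opening: -0.002
finger_force: 8.1
```

Scaled: -300 mm is -0.4, -130 mm is -0.1733, 54 degrees is 0.6.

Request:
send_rows(rows="0 0 0 0 0 -0.0533 -1; 0 0 0 0 0 -0.1333 -1; 0 0 0.0889 -0.0133 -0.0267 -0.1733 -1; 0 0 0.1889 -0.04 -0.1067 -0.1733 0; 0 0 0.2889 -0.08 -0.18 -0.1733 1; 0 0 0.4 -0.12 -0.2533 -0.1733 1; 0 0 0.5 -0.1467 -0.3267 -0.1733 1; 0 0 0.6 -0.1733 -0.4 -0.16 1")

```text
time: 8.48
eef_pos: [0.5258, -0.2633, 0.2167]
tcp_rot: [0.563, 0.827, 0.0, 0.002]
contact_force: [0.1, 0.0, -0.4]
opening: 0.997
finger_force: 0.0
```

```bash
python3 - <<'E'
from h import *
print(tool()[0],tool()[1].as_matrix().round(3))
a=np.radians(108.6);x=np.array([np.cos(a),np.sin(a),0]);z=np.array([0,0,-1.]);Rw=R.from_matrix(np.array([x,np.cross(z,x),z]).T)
go((.537,-.3245,.14),Rw)
E
```

```text
[ 0.52578786 -0.26329486  0.21669914] [[-0.367  0.93   0.004]
 [ 0.93   0.367 -0.003]
 [-0.004  0.003 -1.   ]]
shift mm [-60.8 -12.2  76.9] turn [0.2 0.2 2.9]
```

Scaled: 77 mm is 0.1027, -61 mm is -0.0813, 3 degrees is 0.0333.

Request:
send_rows(rows="0 0 0.0333 -0.0533 -0.0107 0.0533 1; 0 0 0.0333 -0.0813 -0.016 0.1027 1; 0 0 0.0333 -0.0813 -0.016 0.1027 1; 0 0 0.0333 -0.0813 -0.016 0.1027 1")

```text
time: 8.98
eef_pos: [0.537, -0.3215, 0.1395]
tcp_rot: [0.582, 0.813, 0.0, 0.001]
contact_force: [0.2, 0.2, 1.0]
opening: 0.997
finger_force: 0.0
```

```bash
python3 - <<'E'
from h import *
p=shot('wrist','w4.png')
print(tool()[0],tool()[1].as_matrix().round(3))
print(pix(p,(.537,-.3245,.033)))
print(lidmeas(p,(150,60,400,260)))
g=p['color'];
for a,c in blobs(p,(0,0,170),(180,60,255),(170,60,360,300)): print(a,c.round(1),ray(p,c,.033).round(4))
for t in['lid','lid_grip']: find(p,t,1)
E
```

```text
[ 0.53734091 -0.32150011  0.14044138] [[-0.324  0.946  0.003]
 [ 0.946  0.324 -0.002]
 [-0.003  0.002 -1.   ]]
[254.92884914 201.92396767]
(array([ 0.5368172 , -0.32415979]), 42.24225616455078)
70 [255.  152.5] [ 0.5253 -0.2899  0.033 ]
lid 0.57 [ 0.5308 -0.3179  0.0328] [250. 191.]
lid_grip 0.95 [ 0.5329 -0.3141  0.0337] [254. 188.]
```

View pics/w4.png

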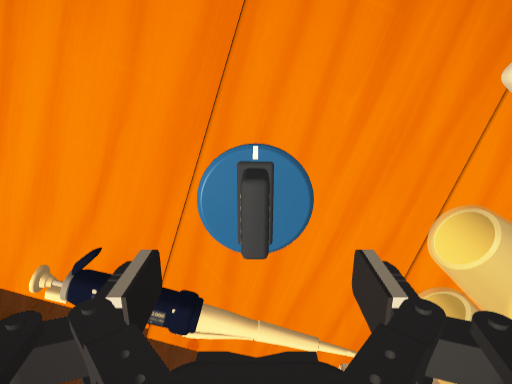

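The bar at (256,210) lies centred between the open pads, and the lid's position and height agree with the first view. I'll descend and grip.

Request:
send_rows(rows="0 0 0 -0.004 -0.0013 0.0533 1; 0 0 0 -0.004 -0.0013 0.0933 1; 0 0 0 -0.004 -0.0013 0.1067 1; 0 0 0 -0.004 -0.0013 0.1067 1; 0 0 0 -0.004 -0.0013 0.1067 -1; 0 0 0 -0.004 -0.0013 0.1067 -1; 0 0 0 -0.004 -0.0013 0.1067 -1; 0 0 0 -0.004 -0.0013 0.1067 -1", grip_force=60)

```text
time: 10.12
eef_pos: [0.5367, -0.325, 0.0591]
tcp_rot: [0.582, 0.813, -0.0, 0.001]
contact_force: [0.0, -0.7, -0.9]
opening: 0.199
finger_force: 58.5
```

Scaled: -170 mm is -0.2267, -120 mm is -0.16.

Request:
send_rows(rows="0 0 0 0 0 0 -1; 0 0 0 0 0 0 -1; 0 0 0 0 0 -0.0267 -1; 0 0 0 0 0 -0.08 -1; 0 0 0 0 0 -0.16 -1; 0 0 0 0 0 -0.2267 -1; 0 0 0 0 0 -0.2267 -1")

```text
time: 11.0
eef_pos: [0.5385, -0.3265, 0.236]
tcp_rot: [0.582, 0.813, -0.001, 0.006]
contact_force: [0.7, -0.4, -0.5]
opening: 0.2
finger_force: 58.8
```

```bash
python3 - <<'E'
from h import *
s=ctrl.get_state();print(s['opening'],s['finger_force'],s['contact_force'],tool()[1].as_matrix().round(3))
a=np.radians(76);x=np.array([np.cos(a),np.sin(a),0]);z=np.array([0,0,-1.]);Rw=R.from_matrix(np.array([x,np.cross(z,x),z]).T)
go((.5576,.0404,.24),Rw)
E
```

```text
0.19976103497998202 58.75864863395691 [ 0.70192103 -0.4318986  -0.54401957] [[-0.323  0.946  0.009]
 [ 0.946  0.323 -0.008]
 [-0.011  0.006 -1.   ]]
shift mm [341.  136.7  -6.8] turn [ 0.5  0.5 32.9]
```

Scaled: 341 mm is 0.4547, 136 mm is 0.1813, 33 degrees is 0.3667.

Request:
send_rows(rows="0 0 0.0444 0.0267 0.0107 0 -1; 0 0 0.1 0.0933 0.0373 0 -1; 0 0 0.1556 0.1667 0.0667 0 -1; 0 0 0.2111 0.24 0.096 -0.0053 -1; 0 0 0.2667 0.3133 0.1253 -0.0093 -1; 0 0 0.3222 0.3867 0.1547 -0.0093 -1; 0 0 0.3667 0.4547 0.1813 -0.0093 -1; 0 0 0.3667 0.4547 0.1813 -0.0093 -1")

```text
time: 12.0
eef_pos: [0.5535, 0.0454, 0.234]
tcp_rot: [0.787, 0.617, -0.001, -0.001]
contact_force: [0.1, -1.6, -1.3]
opening: 0.2
finger_force: 58.7
```

Request:
send_rows(rows="0 0 0 0 0 0 -1; 0 0 0 0 0 0 -1")

```text
time: 12.25
eef_pos: [0.5547, 0.0407, 0.2349]
tcp_rot: [0.789, 0.614, -0.0, -0.0]
contact_force: [0.4, 0.0, -1.2]
opening: 0.203
finger_force: 58.7
```

```bash
python3 - <<'E'
from h import *
p=shot('wrist','w5.png');s=ctrl.get_state()
print(s['contact_force'],tool()[0],tool()[1].as_matrix().round(3),tool()[1].as_rotvec())
for nm,lo,hi in(('red',(0,180,120),(4,255,255)),('amber',(18,180,150),(28,255,255)),('white',(0,0,200),(180,40,255))):
    for a,c in blobs(p,lo,hi,(150,50,380,383)): print(nm,a,c.round(1),ray(p,c,.125).round(4)[:2],ray(p,c,.24-.06+.033).round(4)[:2])
a=np.radians(76);x=np.array([np.cos(a),np.sin(a),0]);z=np.array([0,0,-1.]);Rw=R.from_matrix(np.array([x,np.cross(z,x),z]).T)
go((.5576,.0404,.24),Rw)
E
```

```text
[ 0.14861502 -0.12648995 -0.76141247] [0.55477757 0.04057513 0.23510296] [[ 0.246  0.969 -0.001]
 [ 0.969 -0.246 -0.   ]
 [-0.    -0.001 -1.   ]] [-2.47960396e+00 -1.92844927e+00  1.01437382e-03]
red 776 [161.6 180.7] [0.4907 0.0698] [0.5223 0.0869]
red 58 [322.6 173.3] [0.6051 0.0464] [0.593  0.0724]
amber 194 [299. 143.] [0.5932 0.0721] [0.5856 0.0882]
white 31 [260.6 130.9] [0.5691 0.0868] [0.5707 0.0974]
white 139 [162.2 220.4] [0.4809 0.0403] [0.5162 0.0686]
shift mm [ 0.5  2.8 -4.9] turn [-0.   0.  -0.3]
```

View pics/w5.png

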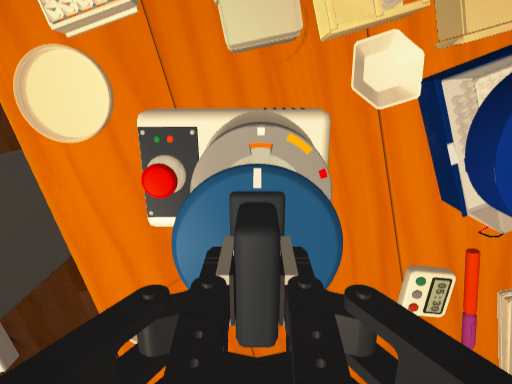

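The lid hangs square in the grip at (258,250). Its pointer at (257,178) lines up with the notch tick at (260,131). I'll compare the lid centre with the collar in this same view.

```bash
cat > lid.py <<'E'
from h import *
from scipy.optimize import least_squares
p=shot('wrist');pos,r=tool()
zf=pos[2]-.0591+.033
h=cv2.cvtColor(p['color'],cv2.COLOR_RGB2HSV);m=cv2.inRange(h,(95,120,40),(115,255,255));m[:, :140]=0;m[:,375:]=0;m[:120]=0
c=cv2.convexHull(max(cv2.findContours(m,cv2.RETR_EXTERNAL,cv2.CHAIN_APPROX_NONE)[0],key=cv2.contourArea))[:,0,:].astype(float)
def loc(u,z): return r.inv().apply(ray(p,u,z)-pos)[:2]*1e3
print('x',c[:,0].min(),c[:,0].max(),'ymin',c[:,1].min())
up=c[c[:,1]<250]
for z in(zf,zf-.009):
    W=np.array([loc(u,z) for u in up])
    f=least_squares(lambda q:np.hypot(W[:,0]-q[0],W[:,1]-q[1])-43.5,[0,0],loss='soft_l1');print('lid centre in tool mm',f.x.round(2),np.abs(f.fun).max().round(2))
    f=least_squares(lambda q:np.hypot(W[:,0]-q[0],W[:,1]-q[1])-q[2],[0,0,43.5],loss='soft_l1');print('  free',f.x.round(2))
k=blobs(p,(0,0,200),(180,60,255),(235,150,280,205))
for a,cc in k: print('ptr',a,cc.round(1),loc(cc,zf).round(2))
print('collar in tool', (r.inv().apply(np.array([.5576,.0404,.125])-pos)*1e3).round(2))
for nm,lo,hi in(('red',(0,180,120),(4,255,255)),('amber',(18,180,150),(28,255,255)),('tick',(0,0,200),(180,40,255))):
    for a,cc in blobs(p,lo,hi,(230,120,380,200)): print(nm,a,loc(cc,.125).round(2))
E
python3 lid.py
```

```text
x 172.0 342.0 ymin 164.0
lid centre in tool mm [-0.41 -0.36] 1.47
  free [ 1.68 -0.15 41.79]
lid centre in tool mm [-1.83 -0.07] 0.94
  free [-2.89 -0.15 44.36]
ptr 279 [264.7 156.9] [46.78  3.51]
ptr 150 [256.7 177.8] [37.03 -0.08]
collar in tool [  0.52   2.78 110.21]
red 61 [18.01 47.32]
amber 195 [40.07 29.32]
tick 38 [48.62  2.52]
```

Scaled: 45 mm is 0.06, 2.9 mm is 0.0039.

Request:
send_rows(rows="0 0 0 0 0.0039 0.0133 -1; 0 0 0 0 0.0039 0.04 -1; 0 0 0 0 0.0039 0.06 -1; 0 0 0 0 0.0039 0.06 -1; 0 0 0 0 0.0039 0.06 -1")

```text
time: 12.98
eef_pos: [0.5578, 0.0412, 0.1905]
tcp_rot: [0.789, 0.615, 0.0, 0.0]
contact_force: [-0.7, 0.7, -1.1]
opening: 0.206
finger_force: 58.7
```

```bash
python3 lid.py | grep -v free; python3 - <<'E'
from h import *
a=np.radians(76);x=np.array([np.cos(a),np.sin(a),0]);z=np.array([0,0,-1.]);Rw=R.from_matrix(np.array([x,np.cross(z,x),z]).T)
print(tool()[0],ctrl.get_state()['contact_force']);go((.5576,.0404,.16),Rw)
E
```

```text
x 172.0 342.0 ymin 164.0
lid centre in tool mm [-0.39 -0.63] 1.47
lid centre in tool mm [-1.81 -0.29] 0.8
ptr 153 [256.7 177.7] [37.14 -0.35]
collar in tool [-0.94 -0.4  66.03]
red 89 [16.51 44.22]
amber 292 [38.47 26.26]
tick 57 [46.87 -0.47]
[0.55814004 0.04121764 0.19103399] [-0.41317215 -0.05588522 -1.10181955]
shift mm [-0.9 -0.4 31. ] turn [ 0.1 -0.  -0.1]
```

Scaled: 20 mm is 0.0267, -1.3 mm is -0.0017.

Request:
send_rows(rows="0 0 0 -0.0017 0 0.004 -1; 0 0 0 -0.0017 0 0.008 -1; 0 0 0 -0.0017 0 0.012 -1; 0 0 0 -0.0017 0 0.016 -1; 0 0 0 -0.0017 0 0.02 -1; 0 0 0 -0.0017 0 0.024 -1; 0 0 0 -0.0017 0 0.0267 -1; 0 0 0 -0.0017 0 0.0267 -1")

```text
time: 14.02
eef_pos: [0.5576, 0.0404, 0.1704]
tcp_rot: [0.789, 0.615, 0.001, -0.0]
contact_force: [1.4, 2.8, -0.4]
opening: 0.202
finger_force: 58.7
```

Scaled: 11 mm is 0.0147, 10 mm is 0.0133.

Request:
send_rows(rows="0 0 0 0 0 0.004 -1; 0 0 0 0 0 0.008 -1; 0 0 0 0 0 0.0107 -1; 0 0 0 0 0 0.0133 -1; 0 0 0 0 0 0.0147 -1; 0 0 0 0 0 0.0147 -1")

```text
time: 14.78
eef_pos: [0.5577, 0.0403, 0.1601]
tcp_rot: [0.789, 0.615, 0.001, -0.0]
contact_force: [1.2, 4.9, 2.8]
opening: 0.202
finger_force: 59.3
```

```bash
python3 - <<'E'
from h import *
p=shot('wrist','w6.png');s=ctrl.get_state();print(tool()[0],s['contact_force'],s['wrist_torque'],s['opening'])
E
```

```text
[0.55773052 0.04025849 0.16007198] [0.87589829 4.80742742 3.23476827] [ 0.89681092 -0.05988212 -0.0081831 ] 0.20035086744833822
```

View pics/w6.png

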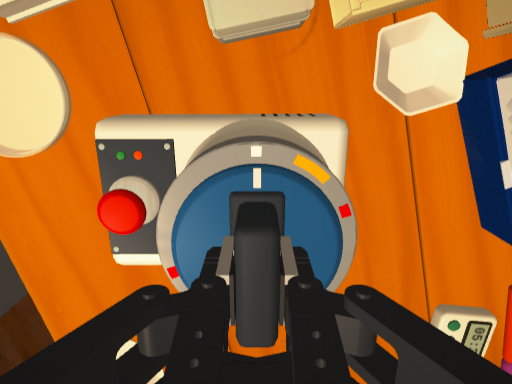

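The lid is flush: its pointer at (257,178) meets the tick at (257,152), and the flange lies inside the collar at the expected height. Next I'll turn it clockwise to mid-arc.

Scaled: 0.5 mm is 0.0007, 28 degrees is 0.3111.

Request:
send_rows(rows="0 0 0.0444 0.0007 0 0 -1; 0 0 0.0889 0.0007 0 0 -1; 0 0 0.1333 0.0007 0 0 -1; 0 0 0.1778 0.0007 0 0 -1; 0 0 0.2222 0.0007 0 0 -1; 0 0 0.2667 0.0007 0 0 -1; 0 0 0.3111 0.0007 0 0 -1; 0 0 0.3111 0.0007 0 0 -1")

```text
time: 15.82
eef_pos: [0.5578, 0.0402, 0.16]
tcp_rot: [0.914, 0.406, 0.0, 0.0]
contact_force: [0.5, 2.5, 3.4]
opening: 0.2
finger_force: 59.4
```

Scaled: 7 degrees is 0.0778.

Request:
send_rows(rows="0 0 0.0333 0 0 0 -1; 0 0 0.0667 0 0 0 -1; 0 0 0.0778 0 0 0 -1; 0 0 0.0778 0 0 0 -1; 0 0 0.0778 0 0 0 -1")

```text
time: 16.45
eef_pos: [0.5581, 0.0398, 0.1601]
tcp_rot: [0.937, 0.349, 0.0, 0.001]
contact_force: [2.2, -0.7, 5.3]
opening: 0.2
finger_force: 59.5
```

```bash
python3 - <<'E'
from h import *
p=shot('wrist','w7.png');s=ctrl.get_state();pos,r=tool();print(pos,np.degrees(np.arctan2(*r.as_matrix()[[1,0],0])),s['contact_force'],s['wrist_torque'],s['dq'],s['finger_force'])
for a,c in blobs(p,(18,180,150),(28,255,255),(100,100,420,300)): print('amb',a,ray(p,c,.125)[:2])
for a,c in blobs(p,(0,0,200),(180,60,255),(235,140,285,205)): 
    X=ray(p,c,.134)[:2]-[.5576,.0404];print('ptr',a,c,np.degrees(np.arctan2(X[1],X[0])),np.hypot(*X))
E
```

```text
[0.55805446 0.03983771 0.1600368 ] 40.90179821349206 [ 1.74432423 -0.96212263  5.85672383] [ 0.00921654 -0.21042786  0.34535234] [-0.00056805 -0.00162012  0.00084178 -0.0004648   0.00070791  0.00226282] 59.50898766517639
amb 411 [0.59316847 0.07212637]
ptr 159 [256.47798742 177.55974843] 40.23744580007059 0.037041275127395135
```

View pics/w7.png

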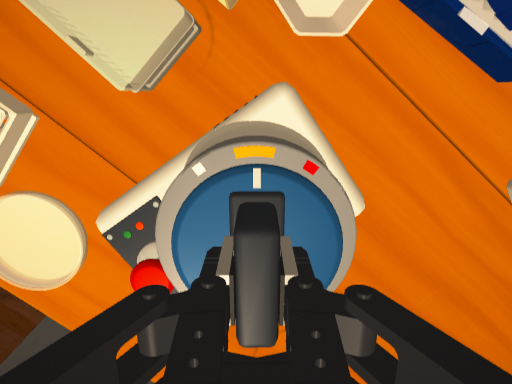

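The pointer at (257,178) stands in the middle of the amber arc at (255,152). The turn is about 0.62 rad, so the ring is at about 0.54, and the arm is at rest with the plunger up and the bystanders untouched. I'm handing in.

```bash
python3 -c "
from plant import ctrl
print(ctrl.sign_off())"
```

```text
the job is handed in; nothing more can be done
None
```

I handed the job in at about 16.5 s: I pressed the reset plunger to its stop and let it rise, then seated the lid flush and turned it about 0.62 rad, to mid-arc. The gripper is holding it there at about 59 N, and the sign-off reported no verdict.

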